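# Refit the plunger of a bypass valve

### The arm

A 7-joint arm with a two-finger parallel gripper is mounted at the origin on the work surface. World frame = base frame: x ahead of the robot, y to its left, z up, the work surface at z = 0. Lengths are in m, angles in rad, forces in N, time in s.
With the tool pointing down it reaches from about 0.4 to 0.85 m from the base axis. Payload 6.9 kg.
Tool frame: the origin (TCP) lies midway between the tips of the shut fingers; the grasp point (between the pads) lies 19 mm behind it; z points along the fingers, y is the direction in which the jaws open and shut (so a half turn about z gives the same grasp; the last joint's range is limited). The gripper opens to 85 mm and grips with 20 to 120 N. Pads are 22 mm wide; open, the fingers measure 114 mm over their backs; the gripper's body (76 mm by 85 mm) begins 54 mm behind the grasp point. The pads swing forward as they close: fully open they stand 13 mm farther back than shut.
Start: joints at [-1.099, 0.507, -0.238, 1.5, 0.126, 1.149, -0.155], TCP at [0.224, 0.584, 0.231] pointing down, gripper open.
Joint ranges: [-3.08, 3.08], [-0.24, 2.05], [-1.43, 1.35], [0, 2.5], [-1.52, 4.66], [0.17, 1.96], [-2.89, 2.89]. Speed limits (rad/s): [2.39, 2.39, 3.14, 3.14, 3.14, 3.14, 3.14].

### API

Orientations are given as a 3x3 rotation matrix whose columns are the frame's x, y, z axes.
In Python, from cell import monitor, imaging, ticket gives the robot as it stands.
- The arm moves only by the tool send_rows, never from a script. Its argument "plan" is a list that holds one entry, the list of rows, each a list of 4 numbers: the shift along the tool's x, y, z in cm, then the turn about the tool's z in rad. In form: [[[x, y, z, spin], ...]]. A call has 1 to 12 rows; each row is the pose to reach, as a shift and turn from the pose measured when the call began, along the tool's axes at that moment; what a row does not reach only later rows make up. A row lasts 1/8 s, in which the tool goes at most 62.5 mm and 10.7 degrees, less where a joint would pass 70% of its speed; a pose out of reach is approached as far as the arm can. A call with a gripper value outside its range is refused whole. "claw" is the opening in per cent of the stroke, from 0 (shut) to 100 (fully open), set as the call begins (left out, the last holds). The fingers move at their own pace and stop on an object; the grip force is fixed at half the most. Time passes only in rows, so rows that repeat a pose let the fingers close. It gives the time, the measured TCP pose, the force and the opening at its end, in the units of the state.
- monitor.get_state(): the state, without advancing time (a new reading comes with each control period).
- imaging.camera(name): name is "scene" or "top" or "wrist"; returns a dict with "color" (480x640x3 uint8, red, green, blue), "z_map" (480x640 float32, m along the optical axis (not along the pixel's ray), 0 where there is no reading), "fx", "fy", "cx", "cy" (pixels), "pose" (4x4, takes a point from camera to world coordinates). Camera axes: x right, y down, z forward; pixel columns grow to the right and rows downward; lengths in m; the calibration is good to about 2 mm. A picture is of the moment at which its call begins.
- ticket.sign_off(): hands the job in, once; it reports no verdict.
The state is a dict: "clock": time; "q": joint angles; "qvel": joint speeds; "joint_efforts": joint torques, N m; "tool_pos": TCP position; "eef_rot": TCP orientation; "force": force on the tool from outside, world axes, zero at the start; "ft_torque": the same for the moment, N m; "grip_width": opening from 0.0 (shut) to 1.0 (fully open).
Only numpy, scipy, OpenCV 4.12 (cv2) and the standard library are available. Lean on these libraries where they do the work, as an engineer would, in place of code of your own. Each camera call takes 0.05 s, during which the arm holds its last target.

### The job

Refit the T-handled plunger in the bypass valve: take it out of the rack, let its two lugs go down through the slots of the top ring, and press it down by feel through the bush and the seal until the seat ring stops it, without forcing it. Then, with the plunger kept home, turn the handle clockwise until it stops in line with the pipes, and let go. Leave the steel piston, the loose nut and the grease jar where they are.

Things in the scene. Friction and masses are not known exactly. Their poses are not given: they have to be found in the camera images.
- valve: White plastic bypass valve, fixed upright, open end up, on an aluminium plate 150 x 130 x 12 mm. Origin: centre of the plate's underside, on the bore's axis; z up, x along the two level pipe stubs (ends 88 mm from the axis, 58 mm high). Same after a half turn. Barrel 72 mm wide, 156 mm high, with windows across the pipes. Four rings of shrinking bore sit down the bore, listed next.
- top_ring (a point): First ring: centre of its upper face, 154 mm above the valve's origin. Bore 34 mm, 8 mm thick. Two opposite slots 13 mm wide reach 26 mm from the axis, on a line 75 degrees counter-clockwise (from above) from the pipes. Under it the lugs can turn only clockwise, 75 degrees, to a stop where they point along the pipes and are held under the ring.
- bush (a point): Second ring, grey guide bush: centre of its upper face, 108 mm above the valve's origin. Bore 32 mm, 12 mm thick.
- seal (a point): Third ring, black rubber seal: its centre, 82 mm above the valve's origin. Free bore 26.6 mm; it stretches to let the stem through and drags on it steadily, with some 3 to 9 N, which keeps the plunger where it is left.
- seat_range (a point): Fourth ring, the seat (brass, bore 12 mm, topped by a hard rubber washer, 20 N/mm), stops the stem. It is screwed up or down differently in each valve and its height is not measured: its top face (centre: seat_top) lies anywhere within 12 mm above or below this point on the axis, which is 41 mm above the valve's origin. More than 20 N on it damages it.
- plunger_handle (a point): Centre of the plunger's T handle: level white bar 90 mm long (x), 16 mm wide (y, grip it across this), 20 mm high (z), 152 mm straight above plunger_nose. The plunger, about 140 g, starts upright in one of the rack's holes, its nose 10 mm above the bench. Same after a half turn.
- plunger_nose (a point): Centre of the flat lower end of the plunger's stem, axes as the handle. Stem 28 mm in diameter from 8 to 95 mm above the nose, tapering to 19 mm at the nose; above it a 14 mm neck up to the handle. Two lugs, 8 mm wide and 6 mm high, stick out to 22 mm from the axis, parallel to the bar, undersides 85 mm above the nose.
- rack: Fixed grey plastic block 80 (x) x 165 (y) x 60 mm high, origin at the centre of its underside, with two upright holes, 32 mm wide and 50 mm deep, at y = -45 and +45 mm. The plunger stands in one, the steel piston in the other; which is which changes.
- piston: Steel piston standing in the rack's other hole: 27 mm in diameter, 90 mm long, a thin rod with a small head at the top, no T handle. Origin at the centre of its lower end. To be left alone.
- nut: Loose white plastic union nut lying flat near the rack, 48 mm across, 22 mm high. Origin at the centre of its underside. To be left alone.
- grease: White grease jar standing near the valve, 56 mm in diameter, 45 mm high. Origin at the centre of its underside. To be left alone.

How it is judged:
By the outcome, as a careful person would: the job done as asked, in the order asked, and still so for the second after the job is handed in, with the robot touching nothing.
It also fails if it takes over 45 s, if anything falls off the work surface, if the arm or the gripper's body presses on something with over 40 N, if the wrist force passes 120 N, or if a joint passes its speed limit or range.

## Working session

There is one attempt and no reset: what is moved stays moved. The work goes in short steps, Python scripts to look and compute and a tool call to move; the robot and the scene stay as the last step left them, time stands still between calls to the robot, and variables do not carry over. Pictures are saved under pics/ and viewed, and the job is handed in when it is done.

Besides the shell and the picture viewer there is one more tool, called after "Call:" by a JSON object that holds its "method" and its "body". send_rows: Moves the arm, as the interface text tells. Its arguments: {"type":"object","properties":{"plan":{"type":"array","items":{"type":"array","items":{"type":"array","items":{"type":"number"}}}},"claw":{"type":"number"}},"required":["plan"]}

```bash
ls; mkdir -p pics; cat > h.py <<'E'
import numpy as np,cv2,pickle
from cell import monitor, imaging, ticket
def snap(n,tag):
    c=imaging.camera(n); pickle.dump(c,open(f'pics/{tag}.pkl','wb')); cv2.imwrite(f'pics/{tag}.png',c['color'][:,:,::-1]); return c
def load(tag): return pickle.load(open(f'pics/{tag}.pkl','rb'))
def pt(c,u,v,z=None):
    z=c['z_map'][int(v),int(u)] if z is None else z
    p=np.array([(u-c['cx'])/c['fx']*z,(v-c['cy'])/c['fy']*z,z,1]); return (c['pose']@p)[:3]
def ray(c,u,v,h):
    o=c['pose'][:3,3]; d=pt(c,u,v,1.0)-o; return o+d*(h-o[2])/d[2]
def cloud(c):
    v,u=np.mgrid[0:480,0:640]; z=c['z_map']
    P=np.stack([(u-c['cx'])/c['fx']*z,(v-c['cy'])/c['fy']*z,z],-1)
    W=P@c['pose'][:3,:3].T+c['pose'][:3,3]; W[z==0]=np.nan; return W
def st():
    s=monitor.get_state(); 
    for k in s: print(k,np.round(s[k],4).tolist())
    return s
def crop(tag,u0,v0,u1,v1,k=4):
    im=cv2.imread(f'pics/{tag}.png')[v0:v1,u0:u1]; cv2.imwrite(f'pics/{tag}_c{u0}_{v0}.png',cv2.resize(im,None,fx=k,fy=k,interpolation=cv2.INTER_CUBIC))
E
python3 - <<'E'
from h import *
for n in['scene','top','wrist']:
    c=snap(n,n+'0'); print(n,c['fx'],c['cx'],c['cy'],np.round(c['pose'],3).tolist())
st()
E
```

```text
pics
scene 436.1075309095403 323.8309377928847 228.0931893385919 [[0.711, 0.436, -0.552, 0.944], [0.703, -0.461, 0.542, -0.344], [-0.018, -0.773, -0.634, 0.512], [0.0, 0.0, 0.0, 1.0]]
top 577.7900716162267 319.4091871027761 231.2426665432472 [[-0.022, -0.993, 0.118, 0.471], [-1.0, 0.025, 0.018, -0.018], [-0.021, -0.117, -0.993, 1.161], [0.0, 0.0, 0.0, 1.0]]
wrist 357.3049617589478 318.9001619658888 239.46466791163385 [[0.357, 0.897, 0.262, 0.157], [0.934, -0.343, -0.102, 0.61], [-0.002, 0.281, -0.96, 0.373], [0.0, 0.0, 0.0, 1.0]]
clock 0.15
q [-1.0995, 0.5082, -0.2376, 1.5009, 0.1257, 1.1489, -0.1548]
qvel [0.0015, -0.002, -0.0008, -0.0034, 0.0003, -0.0002, 0.0006]
joint_efforts [-0.0028, -62.101, -2.1893, -24.9835, 0.0127, 0.0091, 0.0]
tool_pos [0.2235, 0.5833, 0.2306]
eef_rot [[-0.9339, 0.3577, -0.0005], [0.3577, 0.9339, -0.0013], [-0.0, -0.0013, -1.0]]
force [-0.2558, -0.4706, -0.2719]
ft_torque [0.0022, -0.0294, 0.0002]
grip_width 1.0044
```

View pics/scene0.png

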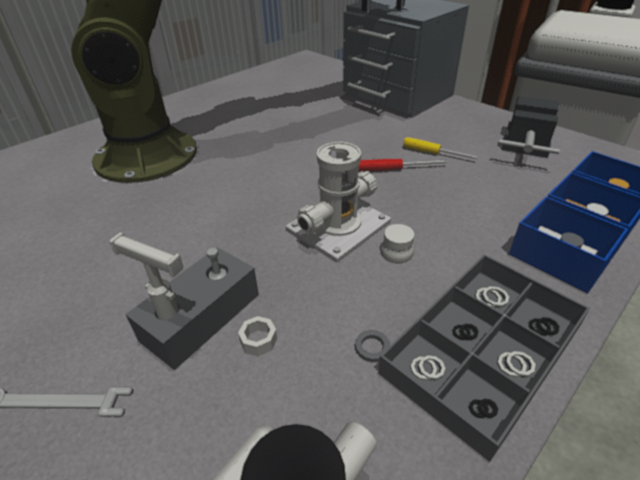

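View pics/top0.png

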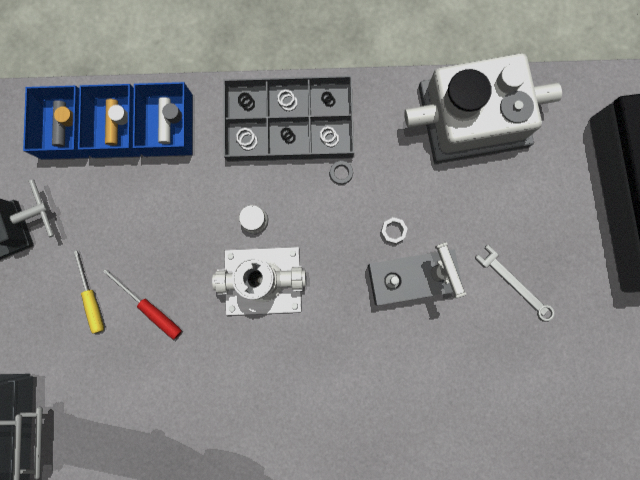

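The scene view shows the T-plunger in the rack's near hole (handle about 147,253) and the piston in the other (215,262). In the top view the valve is at (256,280), the handle at (449,270), the nut at (394,231) and the grease at (252,220).

```bash
python3 - <<'E'
from h import *
crop('top0',205,235,315,325,7); crop('top0',360,215,480,325,6)
W=cloud(load('top0'))
def stats(m,name):
    P=W[m]; print(name,m.sum(),np.round(np.nanmean(P,0),4))
reg=np.zeros((480,640),bool)
r=reg.copy(); r[235:325,205:315]=1
z=W[...,2]
for lo,hi in[(.145,.165),(.008,.016)]: stats(r&(z>lo)&(z<hi),f'valve{lo}')
r=reg.copy(); r[225:310,425:480]=1
m=r&(z>.15)&(z<.2); stats(m,'handle'); print(np.nanmax(z[r]))
v,u=np.where(m); 
P=W[m][:,:2].astype(np.float32); print(cv2.minAreaRect(P)); 
pl=r=reg.copy(); r[235:325,205:315]=1
P=W[r&(z>.006)&(z<.02)][:,:2].astype(np.float32); print('plate',cv2.minAreaRect(P))
r=reg.copy(); r[235:320,360:480]=1
P=W[r&(z>.05)&(z<.066)][:,:2].astype(np.float32); print('rack',cv2.minAreaRect(P))
E
```

```text
valve0.145 1006 [0.5114 0.1188 0.1533]
valve0.008 2332 [0.5078 0.1154 0.0114]
handle 618 [ 0.5164 -0.222   0.1693]
0.17644770456919623
((0.5167931318283081, -0.2227897197008133), (0.09594438225030899, 0.01939396746456623), 17.83539581298828)
plate ((0.5154240131378174, 0.1190866231918335), (0.16013221442699432, 0.1505735218524933), 1.1353760957717896)
rack ((0.5103809833526611, -0.1791161447763443), (0.07995593547821045, 0.1660349816083908), 8.428699493408203)
```

```bash
ls pics
```

```text
scene0.pkl
scene0.png
top0.pkl
top0.png
top0_c205_235.png
top0_c360_215.png
wrist0.pkl
wrist0.png
```

View pics/top0_c205_235.png

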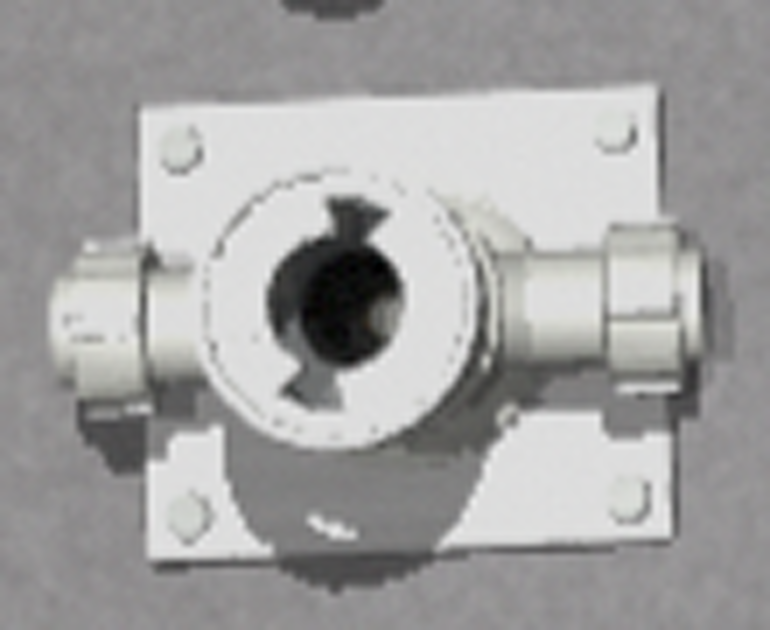

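View pics/top0_c360_215.png

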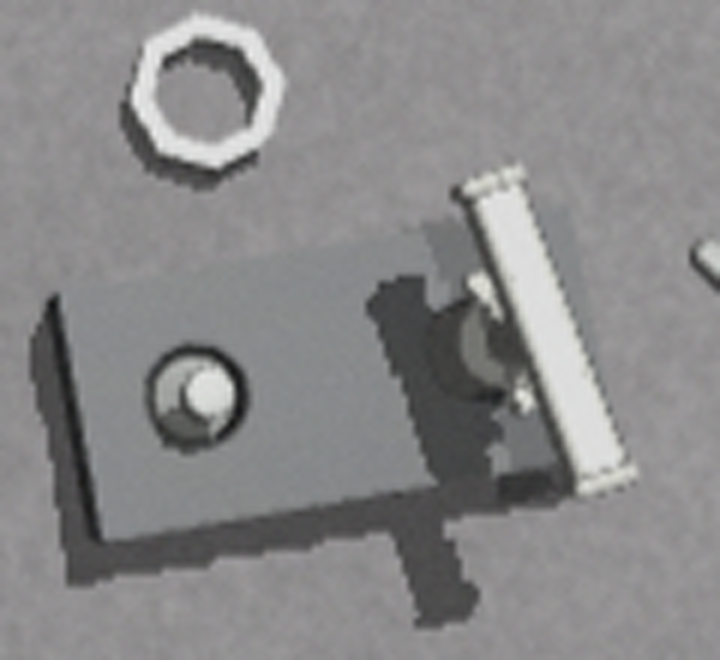

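Call:
{"method": "send_rows", "body": {"plan": [[[-5,-3.8,-2,0],[-11,-8.3,-2,0],[-16,-12.1,-2,0],[-21,-15.9,-2,0],[-26,-19.7,-2,0],[-31,-23.5,-2,0],[-36,-27.3,-2,0],[-40,-30.3,-2,0],[-42.5,-32.2,-2,0],[-43.5,-33,-2,0],[-43.5,-33,-2,0],[-43.5,-33,-2,0]]]}}

```text
clock: 1.65
tool_pos: [0.5108, 0.1215, 0.2511]
eef_rot: [[-0.935, 0.355, -0.001], [0.355, 0.935, -0.0], [0.001, -0.001, -1.0]]
force: [-0.1, 1.2, 0.9]
grip_width: 0.999
```

```bash
python3 - <<'E'
from h import *
c=snap('wrist','w1'); s=st()
W=cloud(c); z=W[...,2]; m=(z>.15)&(z<.16); print(m.sum(),np.nanmean(W[m],0), np.nanmedian(z[m]))
E
```

```text
clock 1.7
q [-0.2131, 0.3318, -0.0933, 1.7296, 0.0347, 1.0827, 0.8903]
qvel [-0.0004, 0.0001, 0.0053, -0.0025, 0.0019, -0.0002, 0.0044]
joint_efforts [0.5069, -49.2461, 0.0717, -24.3646, 0.0454, 0.0057, -0.0098]
tool_pos [0.5109, 0.1215, 0.2511]
eef_rot [[-0.9349, 0.3549, -0.0009], [0.3549, 0.9349, -0.0005], [0.0006, -0.0008, -1.0]]
force [-0.2697, 0.7362, 0.1823]
ft_torque [-0.0509, 0.0418, -0.0115]
grip_width 1.0011
6052 [0.51166446 0.11960155 0.15453058] 0.15436061548005126
```

View pics/w1.png

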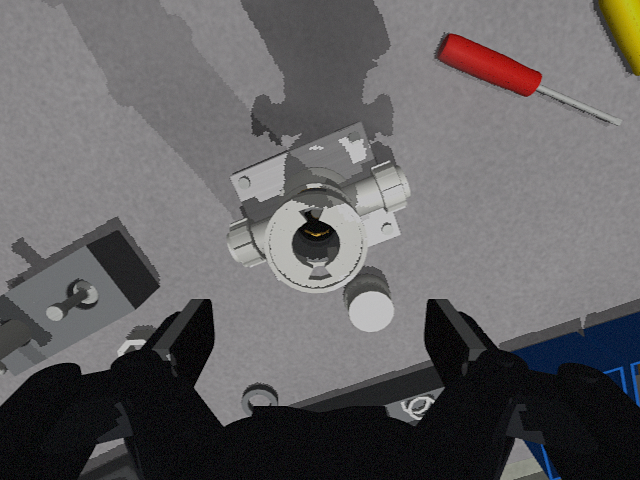

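Wrist view: the top ring is centred near (317,241), with slots at about (313,213) and (319,272). The bore is clear down to the brass seat.

```bash
python3 - <<'E'
from h import *
crop('w1',250,180,390,310,5)
for tag,box in(('w1',(255,185,380,300)),('top0',(225,250,285,310))):
    c=load(tag); W=cloud(c); z=W[...,2]
    m=np.zeros((480,640),bool); m[box[1]:box[3],box[0]:box[2]]=1
    m&=(z>.148)&(z<.162)
    cs,_=cv2.findContours(m.astype(np.uint8),cv2.RETR_CCOMP,cv2.CHAIN_APPROX_NONE)
    k=max(cs,key=cv2.contourArea)[:,0]
    Q=np.array([ray(c,u,v,.155) for u,v in k])[:,:2].astype(np.float32)
    (e,a,ang)=cv2.fitEllipse(Q); print(tag,'outer',e,a, np.median(W[m],0))
    P=W[m]; r=np.linalg.norm(P[:,:2]-np.array(e),axis=1)
    # slot angles: bins with low occupancy at r 19..25
    th=np.degrees(np.arctan2(*(P[:,:2]-np.array(e)).T[::-1])); s=(r>.019)&(r<.025)
    h,_=np.histogram(th[s],bins=72,range=(-180,180)); print([(i*5-177.5,n) for i,n in enumerate(h) if n<np.median(h)*.6])
E
```

```text
w1 outer (0.5122715830802917, 0.1193605363368988) (0.07166998088359833, 0.07305639982223511) [0.51140147 0.11961856 0.15434074]
[(-27.5, np.int64(2)), (-22.5, np.int64(0)), (-17.5, np.int64(0)), (-12.5, np.int64(0)), (-7.5, np.int64(0)), (-2.5, np.int64(0)), (2.5, np.int64(10)), (152.5, np.int64(3)), (157.5, np.int64(0)), (162.5, np.int64(0)), (167.5, np.int64(0)), (172.5, np.int64(0)), (177.5, np.int64(0))]
top0 outer (0.5113861560821533, 0.11864981055259705) (0.07034219801425934, 0.07159625738859177) [0.51185303 0.11968964 0.15335826]
[(-177.5, np.int64(2)), (-137.5, np.int64(2)), (-27.5, np.int64(1)), (-22.5, np.int64(0)), (-17.5, np.int64(0)), (-12.5, np.int64(0)), (-7.5, np.int64(0)), (-2.5, np.int64(0)), (2.5, np.int64(2)), (152.5, np.int64(1)), (157.5, np.int64(0)), (162.5, np.int64(0)), (167.5, np.int64(0)), (172.5, np.int64(0)), (177.5, np.int64(0))]
```

View pics/w1_c250_180.png

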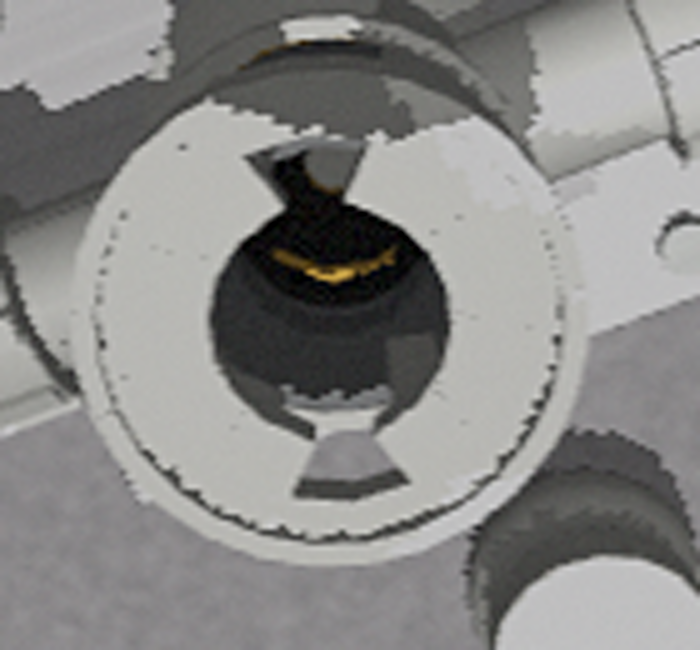

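```bash
python3 - <<'E'
from h import *
c=load('w1'); f=lambda x,y:ray(c,250+x/5,180+y/5,.154)
a=f(306,150);b=f(352,489); print('slots',a,b,(a+b)/2,np.linalg.norm(a-b),np.degrees(np.arctan2(*(a-b)[1::-1])))
pts=[f(*p)[:2] for p in[(212,322),(450,320),(250,245),(415,248),(228,375),(440,370),(312,437),(378,430)]]
print('bore',cv2.fitEllipse(np.array(pts,np.float32)))
t=load('top0'); g=lambda x,y:ray(t,205+x/7,235+y/7,.012)[:2]
A,B,D,C=[g(*p) for p in[(140,105),(658,87),(152,558),(671,540)]]
print('plate',(A+B+C+D)/4,[np.degrees(np.arctan2(*(q-p)[::-1])) for p,q in[(A,B),(D,C),(D,A),(C,B)]],np.linalg.norm(A-B),np.linalg.norm(A-D))
W=cloud(t); z=W[...,2]; m=np.zeros((480,640),bool); m[225:310,425:480]=1; m&=(z>.16)&(z<.18)
m=cv2.erode(m.astype(np.uint8),np.ones((2,2)))>0
P=W[m][:,:2]; o=P.mean(0); u,s,vt=np.linalg.svd(P-o,full_matrices=False); print('handle',o,np.degrees(np.arctan2(vt[0,1],vt[0,0])),np.ptp((P-o)@vt.T,axis=0))
h=lambda x,y:ray(t,360+x/6,215+y/6,.172)[:2]
E4=[h(*p) for p in[(460,190),(520,170),(632,470),(580,490)]]; print(np.mean(E4,0),np.degrees(np.arctan2(*((E4[0]+E4[1]-E4[2]-E4[3])[::-1]))))
E
```

```text
slots [0.48861296 0.12558913 0.154     ] [0.53739938 0.11385193 0.154     ] [0.51300617 0.11972053 0.154     ] 0.05017845043896568 166.47266649310538
bore ((0.5136658549308777, 0.11977344751358032), (0.032840657979249954, 0.03329310938715935), 128.04246520996094)
plate [0.5109517  0.11730892] [np.float64(-89.39698567158294), np.float64(-89.29228555738173), np.float64(1.3324586004979653), np.float64(0.5917527577353047)] 0.1483430149796975 0.1283944273924656
handle [ 0.51554395 -0.22303513] -161.8969078633881 [0.09334743 0.01777511]
[ 0.51667145 -0.22317577] 18.43928639294511
```

Call:
{"method": "send_rows", "body": {"plan": [[[-2,-5,0,-0.1],[-4,-10,0,-0.22],[-6,-15,0,-0.34],[-8,-20,0,-0.46],[-10,-25,0,-0.57],[-11.8,-29.5,0,-0.65],[-12.5,-31.5,0,-0.68],[-12.7,-32,0,-0.68],[-12.7,-32,0,-0.68]]]}}

```text
clock: 2.82
tool_pos: [0.5164, -0.2211, 0.2513]
eef_rot: [[-0.95, -0.313, -0.001], [-0.313, 0.95, 0.0], [0.001, 0.001, -1.0]]
force: [0.9, 0.6, -0.8]
grip_width: 0.998
```

```bash
python3 - <<'E'
from h import *
c=snap('wrist','w2'); s=st()
R=s['eef_rot'];print(np.degrees(np.arctan2(R[1][0],R[0][0])))
W=cloud(c); z=W[...,2]; m=(z>.165)&(z<.18);m[300:]=0
m=cv2.erode(m.astype(np.uint8),np.ones((3,3)))>0
P=W[m]; o=P.mean(0); vt=np.linalg.svd(P[:,:2]-o[:2],full_matrices=False)[2]; print('handle',o,np.degrees(np.arctan2(vt[0,1],vt[0,0])),np.ptp((P[:,:2]-o[:2])@vt.T,axis=0))
E
```

```text
clock 2.875
q [0.446, 0.3889, -0.1261, 1.6385, 0.0529, 1.1183, 2.1959]
qvel [-0.008, -0.0035, -0.0022, 0.0016, 0.0008, 0.0011, 0.0049]
joint_efforts [0.9038, -53.6115, -0.0504, -24.8828, 0.1069, -0.0041, 0.0184]
tool_pos [0.5165, -0.2207, 0.2514]
eef_rot [[-0.9495, -0.3137, -0.0007], [-0.3137, 0.9495, 0.0004], [0.0005, 0.0006, -1.0]]
force [0.2788, 0.24, 0.3168]
ft_torque [0.0147, -0.0222, 0.011]
grip_width 0.9994
-161.71840035278228
handle [ 0.50933807 -0.22574474  0.17192653] 17.964299653782966 [0.08356928 0.01726835]
```

View pics/w2.png

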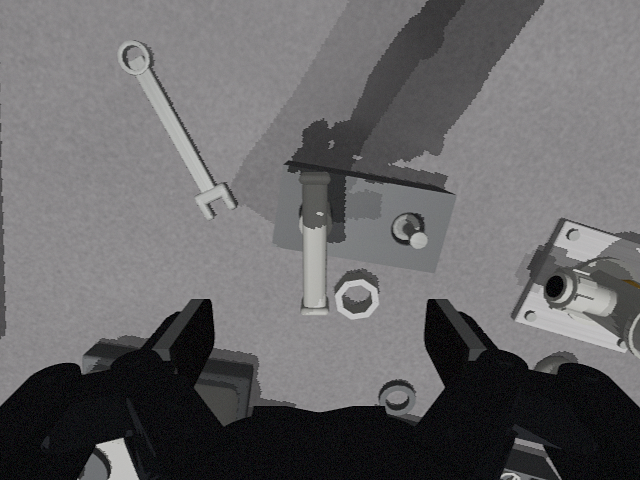

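The handle is centred at about (315,243), with its bar along the image's vertical axis and parallel to the tool x axis. My mask cut off the far end, so I'm recomputing from the end pixels.

```bash
python3 - <<'E'
from h import *
c=load('w2'); W=cloud(c); z=W[...,2]; m=(z>.165)&(z<.18);m[330:]=0;m[:,:280]=0;m[:,350:]=0
m=cv2.erode(m.astype(np.uint8),np.ones((3,3)))>0
P=W[m][:,:2].astype(np.float32); print(cv2.minAreaRect(P),P.mean(0))
print((ray(c,315,172,.172)+ray(c,315,313,.172))/2)
E
```

```text
((0.5168471932411194, -0.22309213876724243), (0.09369315207004547, 0.01793701946735382), 17.847211837768555) [ 0.51470774 -0.22400345]
[ 0.51607979 -0.22280567  0.172     ]
```

Call:
{"method": "send_rows", "body": {"plan": [[[0,-0.2,3,0],[0,-0.2,7,0],[0,-0.2,9.5,0],[0,-0.2,10.5,0],[0,-0.2,10.8,0],[0,-0.2,10.8,0]]], "claw": 60}}

```text
clock: 3.62
tool_pos: [0.5177, -0.2224, 0.1442]
eef_rot: [[-0.949, -0.314, 0.001], [-0.314, 0.949, -0.0], [-0.001, -0.0, -1.0]]
force: [-0.6, -0.0, 1.3]
grip_width: 0.604
```

Call:
{"method": "send_rows", "body": {"plan": [[[0,0,0,0],[0,0,0,0],[0,0,0,0],[0,0,0,0],[0,0,0,0],[0,0,0,0]]], "claw": 0}}

```text
clock: 4.38
tool_pos: [0.5182, -0.2227, 0.1451]
eef_rot: [[-0.949, -0.314, 0.002], [-0.314, 0.949, -0.001], [-0.002, -0.002, -1.0]]
force: [-0.7, -1.3, 5.8]
grip_width: 0.173
```

```bash
python3 - <<'E'
from h import *
c=snap('wrist','w3'); snap('scene','s3');s=st();crop('s3',80,200,300,380,3)
E
```

```text
clock 4.475
q [0.4415, 0.493, -0.119, 1.7878, 0.074, 0.8626, 2.1786]
qvel [-0.001, 0.0007, 0.0004, -0.0001, 0.0004, -0.0015, 0.0001]
joint_efforts [-0.196, -53.9461, -0.6856, -19.2896, -0.1022, -0.0615, 0.0016]
tool_pos [0.5183, -0.2227, 0.1451]
eef_rot [[-0.9495, -0.3139, 0.0024], [-0.3139, 0.9495, -0.0009], [-0.002, -0.0016, -1.0]]
force [0.0635, 0.1808, 5.8918]
ft_torque [-0.0457, 0.0904, -0.018]
grip_width 0.1748
```

View pics/s3_c80_200.png

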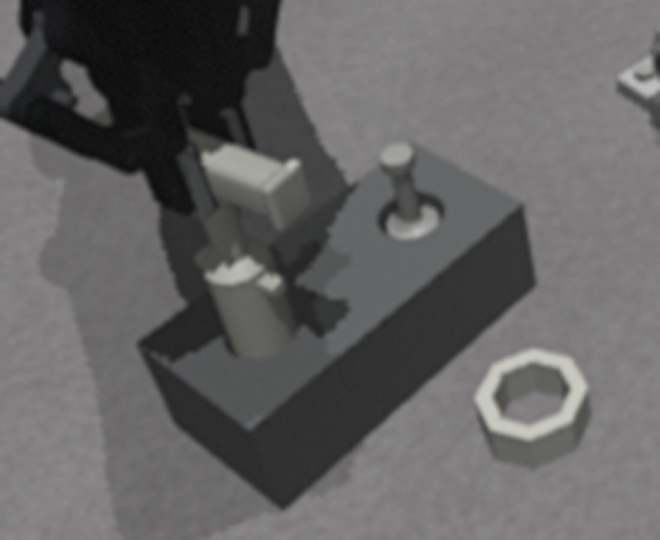

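View pics/w3.png

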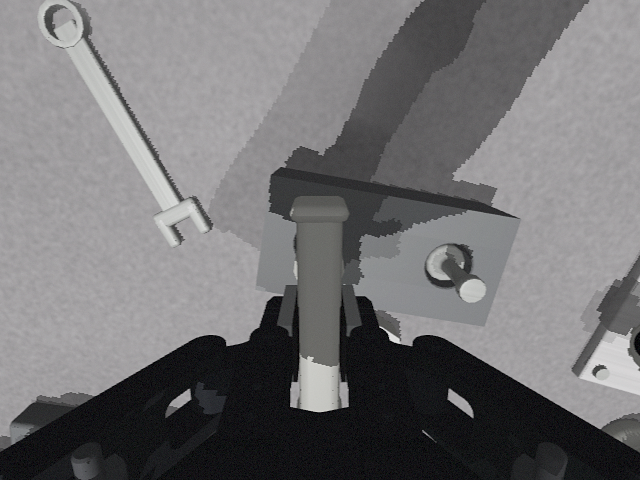

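Both pads are on the bar (opening 0.175, about 15 mm) and the stem is still in its hole. Next is the lift.

Call:
{"method": "send_rows", "body": {"plan": [[[0,0,-1,0],[0,0,-3,0],[0,0,-6,0],[0,0,-9.5,0],[0,0,-13,0],[0,0,-16,0],[0,0,-17.5,0],[0,0,-17.5,0]]]}}

```text
clock: 5.48
tool_pos: [0.518, -0.2226, 0.3206]
eef_rot: [[-0.949, -0.314, 0.004], [-0.314, 0.949, -0.001], [-0.003, -0.002, -1.0]]
force: [-1.1, -0.7, -1.5]
grip_width: 0.176
```

```bash
python3 - <<'E'
from h import *
snap('scene','s4');s=st()
E
```

```text
clock 5.525
q [0.4486, 0.3472, -0.1267, 1.5128, 0.0449, 1.2826, 2.2068]
qvel [-0.0006, 0.0156, 0.0011, 0.0207, 0.0012, -0.0056, 0.0001]
joint_efforts [0.0016, -54.8506, -0.5319, -27.8292, 0.0103, 0.0937, 0.0057]
tool_pos [0.5176, -0.2225, 0.3195]
eef_rot [[-0.9494, -0.3139, 0.0017], [-0.3139, 0.9494, -0.0006], [-0.0014, -0.0011, -1.0]]
force [-0.2244, 0.345, -1.9409]
ft_torque [0.0156, 0.0143, 0.046]
grip_width 0.173
```

View pics/s4.png

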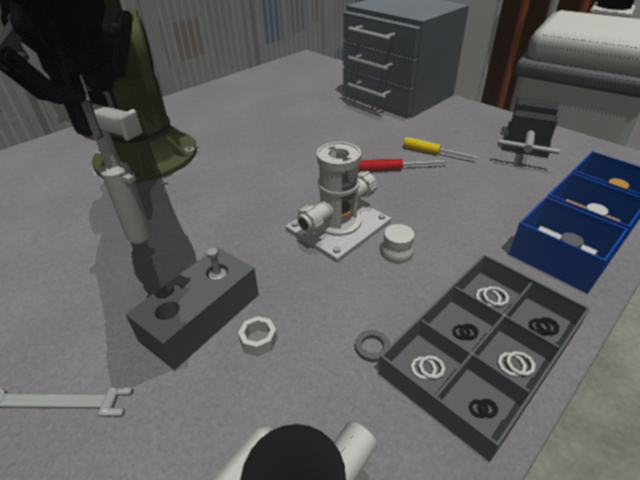

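The plunger is out and hanging from the jaws, its nose near (137,240). The rack hole at (167,309) is empty and the piston, nut and grease haven't moved.

Call:
{"method": "send_rows", "body": {"plan": [[[-0.8,2.5,0,0.04],[-2.2,7,0,0.12],[-3.7,11.7,0,0.2],[-5.3,16.5,0,0.29],[-6.9,21.5,0,0.38],[-8.4,26.3,0,0.46],[-9.6,30,0,0.53],[-10.2,32,0,0.56],[-10.4,32.6,0,0.567],[-10.4,32.6,0,0.567],[-10.4,32.6,0,0.567]]]}}

```text
clock: 6.9
tool_pos: [0.5141, 0.1182, 0.3189]
eef_rot: [[-0.969, 0.247, 0.001], [0.247, 0.969, -0.001], [-0.002, -0.001, -1.0]]
force: [0.4, -0.4, -1.0]
grip_width: 0.174
```

```bash
python3 - <<'E'
from h import *
for n in('scene','top','wrist'): snap(n,n[0]+'5')
s=st(); R=s['eef_rot'];print(np.degrees(np.arctan2(R[1][0],R[0][0])))
crop('s5',260,20,440,220,3); crop('t5',200,200,330,330,5)
E
```

```text
clock 7.05
q [-0.1551, 0.2894, -0.1642, 1.6008, 0.0506, 1.254, 0.9934]
qvel [-0.0049, 0.0005, -0.0031, -0.0008, -0.0012, 0.0029, -0.0024]
joint_efforts [-0.0365, -48.5676, -0.7159, -26.601, 0.0265, -0.0062, 0.0112]
tool_pos [0.5141, 0.1186, 0.3193]
eef_rot [[-0.9691, 0.2466, 0.0017], [0.2466, 0.9691, -0.0009], [-0.0019, -0.0004, -1.0]]
force [0.4451, 0.2136, -0.6496]
ft_torque [0.0158, -0.0116, -0.0441]
grip_width 0.1733
165.7255067877086
```

View pics/s5_c260_20.png

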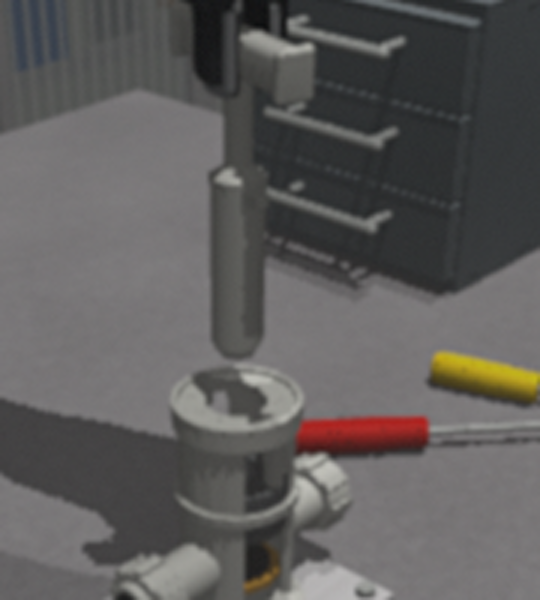

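View pics/w5.png

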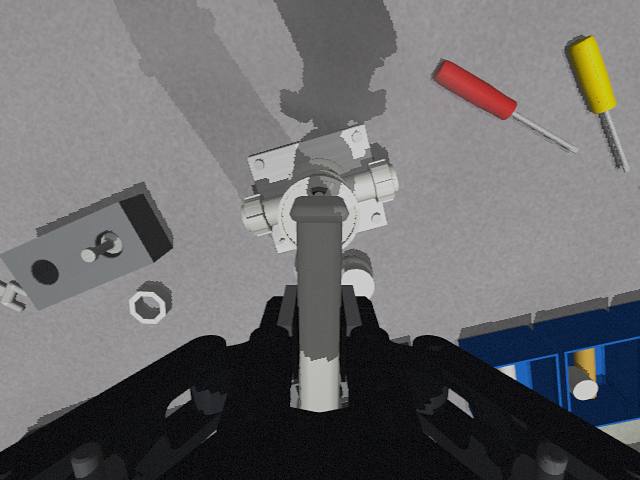

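View pics/t5_c200_200.png

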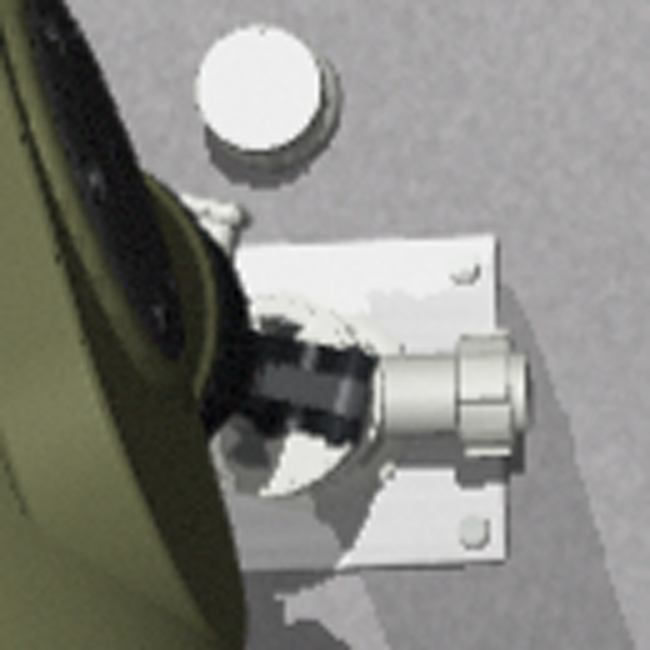

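The nose is above the ring: in the scene crop the stem is at columns 212-265 and the ring at columns 170-303. I'll fit the stem axis from the depth map and compare it with the ring in that same view.

```bash
python3 - <<'E'
from h import *
from scipy.optimize import least_squares
c=load('s5'); W=cloud(c); z=W[...,2]
m=np.zeros((480,640),bool); m[80:135,325:355]=1
d=np.linalg.norm(W[...,:2]-[.513,.12],axis=-1)
ms=m&(d<.03)&(z>.197)&(z<.265)
P=W[ms]; print(len(P))
def f(x): 
    zc=P[:,2]-.23; return np.hypot(P[:,0]-x[0]-x[2]*zc,P[:,1]-x[1]-x[3]*zc)-.014
for k in range(2):
    r=least_squares(f,[.513,.12,0,0],loss='soft_l1',f_scale=.0005); print(np.round(r.x,4),np.abs(r.fun).mean())
x=r.x; print('nose',x[:2]-x[2:]*.045,'at lugs',x[:2]+x[2:]*.04)
for tag in('s5','scene0'):
    W=cloud(load(tag)); z=W[...,2]; d=np.linalg.norm(W[...,:2]-[.513,.12],axis=-1)
    # barrel collar outer cylinder r=.036 just below top
    Q=W[(d>.03)&(d<.042)&(z>.125)&(z<.150)]
    g=lambda x:np.hypot(Q[:,0]-x[0],Q[:,1]-x[1])-x[2]
    r=least_squares(g,[.513,.12,.036],loss='soft_l1',f_scale=.0005);print(tag,len(Q),r.x)
    im=(z>.150)&(z<.160)&(d<.045)
    cs,_=cv2.findContours(im.astype(np.uint8),cv2.RETR_EXTERNAL,cv2.CHAIN_APPROX_NONE); k=max(cs,key=len)[:,0]
    print(cv2.fitEllipse(np.array([ray(load(tag),u,v,.155)[:2] for u,v in k],np.float32)))
E
```

```text
759
[ 0.5129  0.116  -0.0009  0.0044] 0.0006383083260139565
[ 0.5129  0.116  -0.0009  0.0044] 0.0006383083260139565
nose [0.51297901 0.11580202] at lugs [0.51290369 0.11617755]
s5 375 [0.51357248 0.11676967 0.0348166 ]
((0.5155676007270813, 0.11282903701066971), (0.07158328592777252, 0.07685332745313644), 44.887245178222656)
scene0 371 [0.51352084 0.11684775 0.03481918]
((0.5157601833343506, 0.11274971067905426), (0.07115975767374039, 0.0775020569562912), 45.90796661376953)
```

Call:
{"method": "send_rows", "body": {"plan": [[[0,0.1,1,0],[0,0.1,2,0],[0,0.1,3,0],[0,0.1,4,0],[0,0.1,5,0],[0,0.1,6,0],[0,0.1,6.5,0],[0,0.1,6.5,0]]]}}

```text
clock: 8.05
tool_pos: [0.5144, 0.1195, 0.2539]
eef_rot: [[-0.969, 0.247, 0.001], [0.247, 0.969, -0.001], [-0.001, -0.001, -1.0]]
force: [0.6, 0.1, -1.8]
grip_width: 0.177
```

```bash
python3 - <<'E'
from h import *
snap('scene','s6');s=st(); crop('s6',270,40,430,220,4)
E
```

```text
clock 8.1
q [-0.1586, 0.3345, -0.1632, 1.7182, 0.0617, 1.0925, 0.9804]
qvel [0.0016, -0.0073, 0.0005, -0.0071, -0.0003, 0.0023, 0.0005]
joint_efforts [0.0011, -49.758, -0.7932, -24.5876, 0.0249, -0.0361, -0.0037]
tool_pos [0.5145, 0.1196, 0.2543]
eef_rot [[-0.9691, 0.2466, 0.0018], [0.2466, 0.9691, -0.0009], [-0.0019, -0.0004, -1.0]]
force [0.0559, -0.319, -0.7196]
ft_torque [-0.0189, 0.0031, -0.0064]
grip_width 0.1761
```

View pics/s6_c270_40.png

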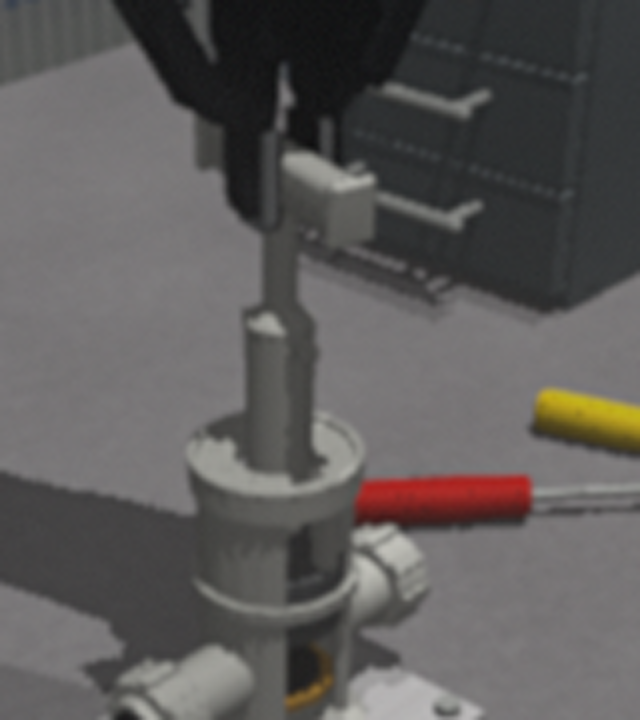

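The stem is in the top ring with no side load, at about (280,450) in the crop. Next is the bush, in smaller steps.

Call:
{"method": "send_rows", "body": {"plan": [[[0,0,0.6,0],[0,0,1.2,0],[0,0,1.8,0],[0,0,2.4,0],[0,0,2.4,0]]]}}

```text
clock: 8.72
tool_pos: [0.5143, 0.1195, 0.2297]
eef_rot: [[-0.969, 0.247, 0.001], [0.247, 0.969, -0.001], [-0.001, -0.001, -1.0]]
force: [0.1, -0.1, -1.6]
grip_width: 0.173
```

```bash
python3 - <<'E'
from h import *
s=st()
E
```

```text
clock 8.725
q [-0.1602, 0.3557, -0.162, 1.7583, 0.067, 1.0325, 0.9751]
qvel [0.0013, -0.0062, -0.0003, -0.0156, 0.0005, 0.009, 0.0029]
joint_efforts [-0.0129, -50.6114, -0.8333, -23.8365, 0.0299, -0.1261, -0.012]
tool_pos [0.5143, 0.1195, 0.2297]
eef_rot [[-0.9691, 0.2465, 0.0007], [0.2465, 0.9691, -0.0011], [-0.001, -0.0009, -1.0]]
force [0.0902, -0.0735, -1.6147]
ft_torque [0.013, 0.0187, 0.032]
grip_width 0.1734
```

Call:
{"method": "send_rows", "body": {"plan": [[[0,0,0.5,0],[0,0,1.0,0],[0,0,1.4,0],[0,0,1.8,0]]]}}

```text
clock: 9.22
tool_pos: [0.5143, 0.1194, 0.2114]
eef_rot: [[-0.969, 0.247, 0.001], [0.247, 0.969, -0.001], [-0.001, -0.001, -1.0]]
force: [-0.3, 0.2, -0.1]
grip_width: 0.176
```

```bash
python3 - <<'E'
from h import *
snap('scene','s7');s=st(); crop('s7',290,90,390,220,5)
E
```

```text
clock 9.275
q [-0.1617, 0.3735, -0.1607, 1.7873, 0.0717, 0.987, 0.9706]
qvel [0.0022, -0.0033, 0.0006, -0.0039, -0.0014, 0.0171, 0.0019]
joint_efforts [-0.205, -52.918, -1.0877, -24.38, -0.113, -0.1187, 0.0088]
tool_pos [0.514, 0.1193, 0.2109]
eef_rot [[-0.9691, 0.2465, -0.0002], [0.2465, 0.9691, -0.0015], [-0.0001, -0.0015, -1.0]]
force [-1.054, -0.4054, -1.2256]
ft_torque [-0.1681, 0.0788, 0.0165]
grip_width 0.1721
```

View pics/s7_c290_90.png

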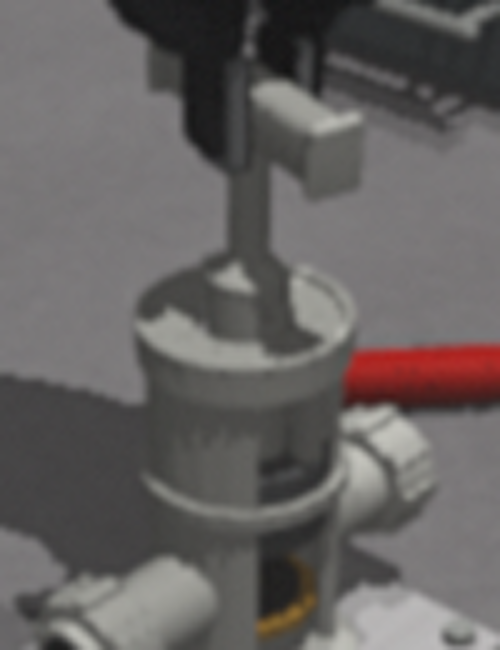

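The lugs are a few mm above the ring and lined up with the slots. I'll go on gently, watching the force.

Call:
{"method": "send_rows", "body": {"plan": [[[0,0,0.2,0],[0,0,0.4,0],[0,0,0.6,0],[0,0,0.8,0]]]}}

```text
clock: 9.78
tool_pos: [0.5142, 0.1191, 0.2036]
eef_rot: [[-0.969, 0.247, 0.001], [0.247, 0.969, -0.002], [-0.001, -0.001, -1.0]]
force: [-2.0, -1.1, 6.0]
grip_width: 0.173
```

Call:
{"method": "send_rows", "body": {"plan": [[[0,0,0.2,0],[0,0,0.4,0],[0,0,0.6,0]]]}}

```text
clock: 10.15
tool_pos: [0.5143, 0.1188, 0.1984]
eef_rot: [[-0.969, 0.247, 0.002], [0.247, 0.969, -0.002], [-0.002, -0.001, -1.0]]
force: [-2.1, -1.5, 7.5]
grip_width: 0.177
```

```bash
python3 - <<'E'
from h import *
snap('scene','s8');s=st(); crop('s8',290,90,390,220,5)
E
```

```text
clock 10.2
q [-0.1628, 0.3859, -0.159, 1.8074, 0.0759, 0.9534, 0.9669]
qvel [-0.0008, 0.0021, -0.0008, 0.001, -0.0002, 0.0016, 0.0009]
joint_efforts [-0.5941, -49.8339, -1.3286, -22.7723, -0.2112, -0.9093, -0.0285]
tool_pos [0.5142, 0.1188, 0.1981]
eef_rot [[-0.969, 0.247, 0.0012], [0.247, 0.969, -0.002], [-0.0017, -0.0016, -1.0]]
force [-0.6526, -1.499, 4.3585]
ft_torque [-0.2823, 0.5086, 0.0676]
grip_width 0.1771
```

View pics/s8_c290_90.png

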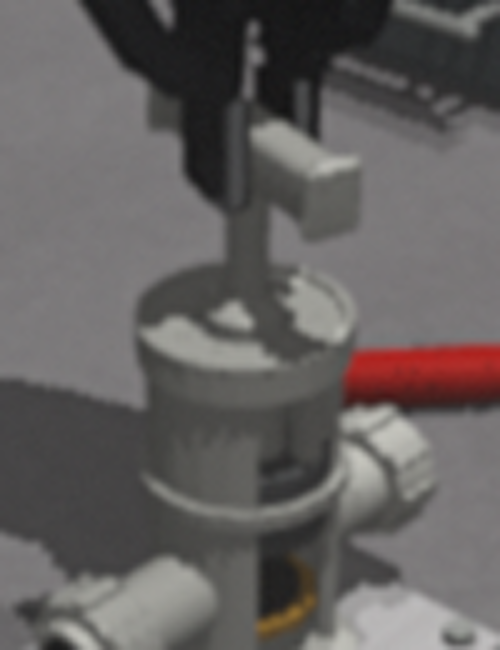

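The lugs have gone into the slots: the stem's top is level with the ring at (235,318) in the crop. Drag is about 5-7 N.

Call:
{"method": "send_rows", "body": {"plan": [[[0,0,0.15,0],[0,0,0.3,0],[0,0,0.45,0],[0,0,0.6,0]]]}}

```text
clock: 10.7
tool_pos: [0.5142, 0.1187, 0.1928]
eef_rot: [[-0.969, 0.247, 0.002], [0.247, 0.969, -0.002], [-0.002, -0.001, -1.0]]
force: [-2.5, -0.3, 5.9]
grip_width: 0.176
```

Call:
{"method": "send_rows", "body": {"plan": [[[0,0,0.1,0],[0,0,0.2,0],[0,0,0.2,0]]]}}

```text
clock: 11.08
tool_pos: [0.5141, 0.1187, 0.1912]
eef_rot: [[-0.969, 0.247, 0.002], [0.247, 0.969, -0.002], [-0.002, -0.001, -1.0]]
force: [-2.1, -0.5, 5.5]
grip_width: 0.173
```

Call:
{"method": "send_rows", "body": {"plan": [[[0,0,0.1,0],[0,0,0.15,0],[0,0,0.15,0]]]}}

```text
clock: 11.45
tool_pos: [0.5141, 0.1188, 0.1898]
eef_rot: [[-0.969, 0.247, 0.002], [0.247, 0.969, -0.002], [-0.003, -0.001, -1.0]]
force: [-2.0, -1.1, 5.0]
grip_width: 0.176
```

Call:
{"method": "send_rows", "body": {"plan": [[[0,0,0.06,0],[0,0,0.12,0],[0,0,0.12,0]]]}}

```text
clock: 11.82
tool_pos: [0.514, 0.1188, 0.1885]
eef_rot: [[-0.969, 0.247, 0.002], [0.247, 0.969, -0.002], [-0.002, -0.001, -1.0]]
force: [-2.1, 0.3, 3.9]
grip_width: 0.172
```

Call:
{"method": "send_rows", "body": {"plan": [[[0,0,0.06,0],[0,0,0.12,0],[0,0,0.12,0]]]}}

```text
clock: 12.2
tool_pos: [0.5141, 0.1188, 0.1873]
eef_rot: [[-0.969, 0.247, 0.002], [0.247, 0.969, -0.002], [-0.002, -0.001, -1.0]]
force: [-1.9, -1.3, 4.0]
grip_width: 0.172
```

Call:
{"method": "send_rows", "body": {"plan": [[[0,0,0.06,0],[0,0,0.12,0],[0,0,0.12,0]]]}}

```text
clock: 12.58
tool_pos: [0.514, 0.1188, 0.186]
eef_rot: [[-0.969, 0.247, 0.002], [0.247, 0.969, -0.002], [-0.002, -0.001, -1.0]]
force: [-1.8, -0.2, 3.7]
grip_width: 0.179
```

Call:
{"method": "send_rows", "body": {"plan": [[[0,0,0.06,0],[0,0,0.12,0],[0,0,0.12,0]]]}}

```text
clock: 12.95
tool_pos: [0.514, 0.1188, 0.1847]
eef_rot: [[-0.969, 0.247, 0.002], [0.247, 0.969, -0.002], [-0.002, -0.001, -1.0]]
force: [-1.2, 0.1, 3.8]
grip_width: 0.175
```

Call:
{"method": "send_rows", "body": {"plan": [[[0,0,0.06,0],[0,0,0.12,0],[0,0,0.12,0]]]}}

```text
clock: 13.32
tool_pos: [0.514, 0.1188, 0.1834]
eef_rot: [[-0.969, 0.247, 0.002], [0.247, 0.969, -0.002], [-0.002, -0.001, -1.0]]
force: [-1.5, -0.8, 4.5]
grip_width: 0.177
```

Call:
{"method": "send_rows", "body": {"plan": [[[0,0,0.06,0],[0,0,0.12,0],[0,0,0.12,0]]]}}

```text
clock: 13.7
tool_pos: [0.5142, 0.1188, 0.1826]
eef_rot: [[-0.969, 0.247, 0.002], [0.247, 0.969, -0.002], [-0.003, -0.001, -1.0]]
force: [-1.5, -1.1, 7.9]
grip_width: 0.174
```

Force is rising (4.5 to 7.9 N) and the advance fell short. I'll confirm with finer steps.

Call:
{"method": "send_rows", "body": {"plan": [[[0,0,0.05,0],[0,0,0.05,0]]]}}

```text
clock: 13.95
tool_pos: [0.5143, 0.1188, 0.1826]
eef_rot: [[-0.969, 0.247, 0.003], [0.247, 0.969, -0.002], [-0.003, -0.001, -1.0]]
force: [-2.6, -1.2, 8.7]
grip_width: 0.174
```

```bash
python3 - <<'E'
from h import *
snap('scene','s9');s=st(); crop('s9',290,90,390,220,5)
E
```

```text
clock 14.0
q [-0.1646, 0.4016, -0.1574, 1.8307, 0.0806, 0.9131, 0.9621]
qvel [0.0019, 0.0009, -0.0008, 0.0006, -0.0005, -0.0009, -0.0002]
joint_efforts [-0.1398, -47.5455, -0.8458, -21.2182, 0.062, -1.3759, -0.0066]
tool_pos [0.5143, 0.1188, 0.1826]
eef_rot [[-0.969, 0.2472, 0.0028], [0.2472, 0.969, -0.0017], [-0.0031, -0.0009, -1.0]]
force [-2.0147, -1.0226, 8.9402]
ft_torque [-0.2914, 0.8764, 0.0009]
grip_width 0.1748
```

View pics/s9_c290_90.png

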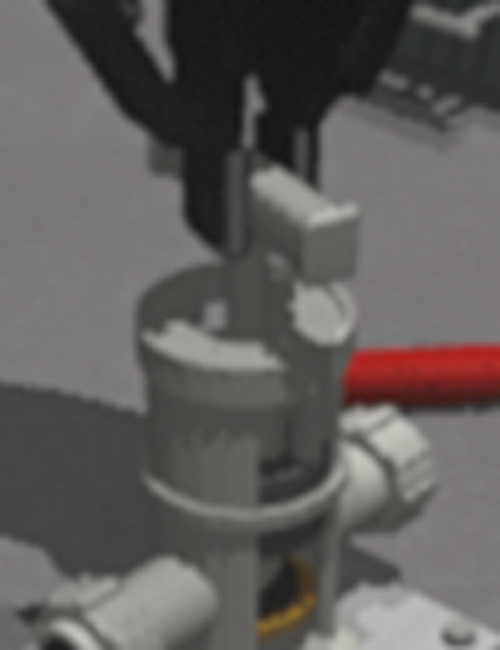

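The plunger is stopped: 0.5 mm more command gave no advance. Force is about 9 N against 4.5 N of drag, so roughly 4.5 N on the seat. The nose is near 47.5 mm, inside the seat range, and the lugs (tops near 138.5 mm) are below the ring's underside at 146 mm. Next is the clockwise turn under light pressure, correcting for the 1.6 mm grip offset along the bar.

Call:
{"method": "send_rows", "body": {"plan": [[[0,-0.01,0.07,0.06],[0,-0.03,0.07,0.16],[0.01,-0.04,0.07,0.26],[0.01,-0.06,0.07,0.36],[0.02,-0.07,0.07,0.46],[0.02,-0.08,0.07,0.52],[0.02,-0.08,0.07,0.52]]]}}

```text
clock: 14.88
tool_pos: [0.514, 0.1181, 0.1824]
eef_rot: [[-0.718, 0.696, 0.003], [0.696, 0.718, -0.002], [-0.004, 0.001, -1.0]]
force: [-2.9, -1.5, 8.2]
grip_width: 0.176
```

```bash
python3 - <<'E'
from h import *
s=st(); R=s['eef_rot'];print(np.degrees(np.arctan2(R[1][0],R[0][0])))
E
```

```text
clock 14.875
q [-0.2588, 0.3988, -0.0216, 1.8338, 0.0139, 0.9063, 0.513]
qvel [0.0054, -0.0012, -0.0067, 0.0003, 0.0037, -0.0017, 0.0205]
joint_efforts [-0.2921, -47.4406, 0.4839, -21.1459, -0.0382, -1.3412, -0.3332]
tool_pos [0.514, 0.1181, 0.1824]
eef_rot [[-0.7176, 0.6965, 0.0034], [0.6965, 0.7176, -0.0017], [-0.0036, 0.0012, -1.0]]
force [-2.9187, -1.4802, 8.1792]
ft_torque [-0.2755, 0.8753, 0.0405]
grip_width 0.1761
135.85376972815294
```

Call:
{"method": "send_rows", "body": {"plan": [[[0,-0.02,0.08,0.1],[0,-0.03,0.08,0.2],[0.01,-0.05,0.08,0.3],[0.01,-0.06,0.08,0.4],[0.02,-0.08,0.08,0.5],[0.03,-0.09,0.08,0.6],[0.03,-0.1,0.08,0.66],[0.04,-0.1,0.08,0.7],[0.04,-0.1,0.08,0.7]]]}}

```text
clock: 16.0
tool_pos: [0.5131, 0.1177, 0.1823]
eef_rot: [[-0.1, 0.995, 0.004], [0.995, 0.1, -0.002], [-0.002, 0.004, -1.0]]
force: [-3.3, -0.9, 10.2]
grip_width: 0.173
```

```bash
python3 - <<'E'
from h import *
s=st(); R=s['eef_rot'];print(np.degrees(np.arctan2(R[1][0],R[0][0])))
E
```

```text
clock 16.0
q [-0.3871, 0.4024, 0.162, 1.8386, -0.0771, 0.9032, -0.0903]
qvel [0.0035, -0.001, -0.0031, -0.0004, 0.0023, -0.0021, 0.0129]
joint_efforts [-0.2107, -45.9995, 2.1454, -20.7915, -0.1635, -1.5384, -0.275]
tool_pos [0.5131, 0.1177, 0.1823]
eef_rot [[-0.0998, 0.995, 0.0042], [0.995, 0.0998, -0.0017], [-0.0021, 0.004, -1.0]]
force [-3.3263, -0.8686, 10.2238]
ft_torque [-0.2738, 1.0519, 0.0278]
grip_width 0.1725
95.72968240425716
```

Call:
{"method": "send_rows", "body": {"plan": [[[0,-0.01,0.08,0.03],[0,-0.01,0.08,0.06],[0,-0.01,0.08,0.08],[0,-0.01,0.08,0.08]]]}}

```text
clock: 16.5
tool_pos: [0.513, 0.1177, 0.1823]
eef_rot: [[-0.02, 1.0, 0.005], [1.0, 0.02, -0.002], [-0.002, 0.005, -1.0]]
force: [-4.1, 0.2, 11.5]
grip_width: 0.178
```

```bash
python3 - <<'E'
from h import *
s=st(); R=s['eef_rot'];print(np.degrees(np.arctan2(R[1][0],R[0][0])))
E
```

```text
clock 16.5
q [-0.4018, 0.4032, 0.183, 1.8395, -0.0878, 0.9027, -0.1588]
qvel [0.0017, -0.0008, -0.0031, -0.0003, -0.0009, 0.0016, 0.0052]
joint_efforts [0.1179, -45.4069, 2.5303, -20.8885, -0.1271, -1.8057, -0.2364]
tool_pos [0.513, 0.1177, 0.1823]
eef_rot [[-0.0202, 0.9998, 0.0046], [0.9998, 0.0202, -0.0016], [-0.0017, 0.0046, -1.0]]
force [-4.0869, 0.2119, 11.4639]
ft_torque [-0.3106, 1.2229, 0.1408]
grip_width 0.1783
91.1576028257733
```

Call:
{"method": "send_rows", "body": {"plan": [[[0,0,0.06,0.02],[0,0,0.06,0.04],[0,0,0.06,0.04]]]}}

```text
clock: 16.88
tool_pos: [0.5125, 0.1177, 0.1823]
eef_rot: [[0.019, 1.0, 0.004], [1.0, -0.019, -0.002], [-0.002, 0.004, -1.0]]
force: [-4.7, -0.7, 11.2]
grip_width: 0.178
```

```bash
python3 - <<'E'
from h import *
s=st(); R=s['eef_rot'];print(np.degrees(np.arctan2(R[1][0],R[0][0])))
E
```

```text
clock 16.875
q [-0.4093, 0.4033, 0.1932, 1.8404, -0.0929, 0.9031, -0.1925]
qvel [0.002, 0.0011, -0.0019, 0.0014, -0.0005, -0.0019, 0.0054]
joint_efforts [0.669, -45.1609, 3.0801, -21.5441, -0.3189, -2.2086, -0.5669]
tool_pos [0.5125, 0.1177, 0.1823]
eef_rot [[0.0187, 0.9998, 0.0041], [0.9998, -0.0186, -0.0016], [-0.0016, 0.0041, -1.0]]
force [-4.7303, -0.6966, 11.2473]
ft_torque [-0.2828, 1.3911, 0.5237]
grip_width 0.1776
88.93124500438255
```

Moment rose to 0.52 N m with the yaw barely advancing, so it's at the stop at about 89-90°. Now I'll ease off, open the jaws and check.

Call:
{"method": "send_rows", "body": {"plan": [[[0,0,0.03,0],[0,0,0.03,0]]]}}

```text
clock: 17.12
tool_pos: [0.5124, 0.1178, 0.1823]
eef_rot: [[0.017, 1.0, 0.004], [1.0, -0.017, -0.002], [-0.002, 0.004, -1.0]]
force: [-3.8, -1.0, 7.6]
grip_width: 0.173
```

Call:
{"method": "send_rows", "body": {"plan": [[[0,0,0,0],[0,0,0,0],[0,0,0,0],[0,0,0,0]]], "claw": 50}}

```text
clock: 17.62
tool_pos: [0.5124, 0.1177, 0.1822]
eef_rot: [[0.017, 1.0, 0.004], [1.0, -0.017, -0.002], [-0.002, 0.004, -1.0]]
force: [-0.5, -0.3, 0.7]
grip_width: 0.501
```

```bash
python3 - <<'E'
from h import *
snap('wrist','w10'); snap('scene','s10'); crop('s10',290,90,390,220,5); st()
E
```

```text
clock 17.725
q [-0.4095, 0.4032, 0.193, 1.8407, -0.0924, 0.9028, -0.1919]
qvel [0.0006, -0.0014, 0.0017, -0.0011, -0.0005, 0.0002, 0.0001]
joint_efforts [-0.0015, -50.8524, 2.7974, -21.6616, 0.0232, -0.0228, -0.0003]
tool_pos [0.5124, 0.1178, 0.1823]
eef_rot [[0.0173, 0.9998, 0.0043], [0.9998, -0.0173, -0.0019], [-0.0018, 0.0043, -1.0]]
force [0.6606, -0.1937, -0.6256]
ft_torque [-0.0266, 0.0383, -0.0497]
grip_width 0.4979
```

View pics/w10.png

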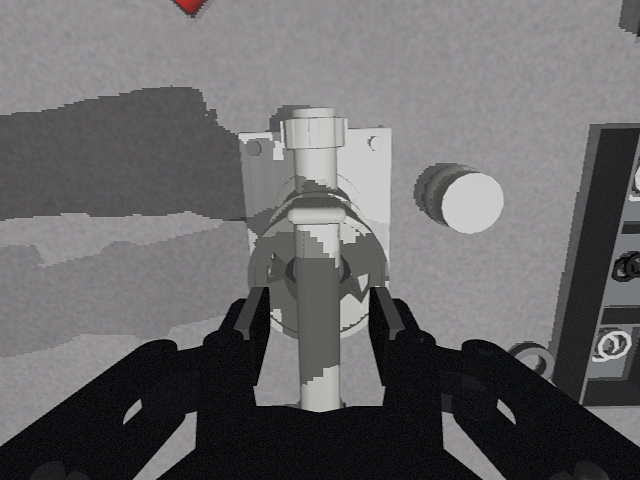

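View pics/s10_c290_90.png

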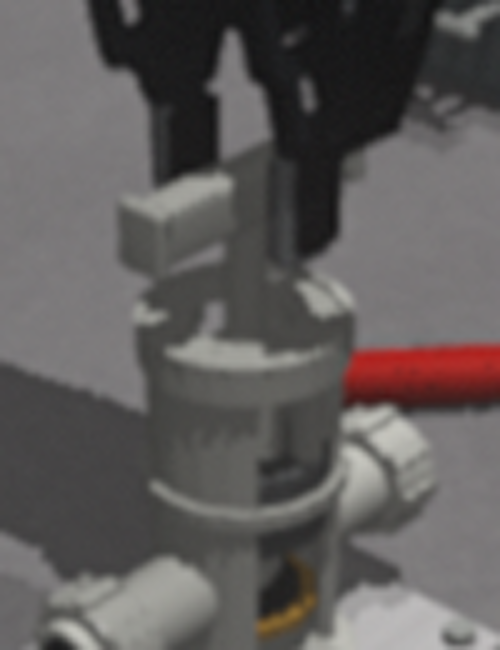

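The jaws are free of the bar, which lies in line with the pipes (bar and pipe both vertical at column ~318). I'll back off upward and measure.

Call:
{"method": "send_rows", "body": {"plan": [[[0,0,-1,0],[0,0,-3,0],[0,0,-6,0],[0,0,-9,0],[0,0,-11,0],[0,0,-12,0],[0,0,-12,0]]]}}

```text
clock: 18.6
tool_pos: [0.512, 0.118, 0.3028]
eef_rot: [[0.017, 1.0, 0.005], [1.0, -0.017, -0.002], [-0.001, 0.005, -1.0]]
force: [0.4, -0.2, -0.3]
grip_width: 0.497
```

```bash
python3 - <<'E'
from h import *
c=snap('wrist','w11'); snap('scene','s11'); st()
W=cloud(c); z=W[...,2]; d=np.linalg.norm(W[...,:2]-[.5125,.1195],axis=-1)
m=(d<.06)&(z>.19)&(z<.23); m=cv2.erode(m.astype(np.uint8),np.ones((3,3)))>0
P=W[m][:,:2].astype(np.float32); print('bar',cv2.minAreaRect(P),np.median(z[m])); vt=np.linalg.svd(P-P.mean(0),full_matrices=False)[2]; print(np.degrees(np.arctan2(vt[0,1],vt[0,0])))
W=cloud(load('s11'));z=W[...,2]; d=np.linalg.norm(W[...,:2]-[.5135,.1168],axis=-1); m=(d<.06)&(z>.19)&(z<.23); print('scene top',np.percentile(z[m],[50,90,97]))
E
```

```text
clock 18.7
q [-0.4275, 0.2981, 0.2102, 1.6457, -0.0627, 1.202, -0.2211]
qvel [-0.0019, 0.0074, -0.0015, 0.0065, 0.0001, 0.001, -0.0007]
joint_efforts [0.0313, -48.0374, 2.3482, -26.1536, 0.0366, 0.0036, -0.0021]
tool_pos [0.5115, 0.1179, 0.3016]
eef_rot [[0.0173, 0.9998, 0.0031], [0.9998, -0.0173, -0.0022], [-0.0022, 0.0032, -1.0]]
force [0.2723, 0.279, 0.4009]
ft_torque [0.0104, -0.0154, 0.0372]
grip_width 0.4997
bar ((0.5124163031578064, 0.12088166177272797), (0.09410567581653595, 0.017887834459543228), 89.95499420166016) 0.20970229260208134
-89.91655
scene top [0.20388203 0.20868716 0.2095439 ]
```

View pics/w11.png

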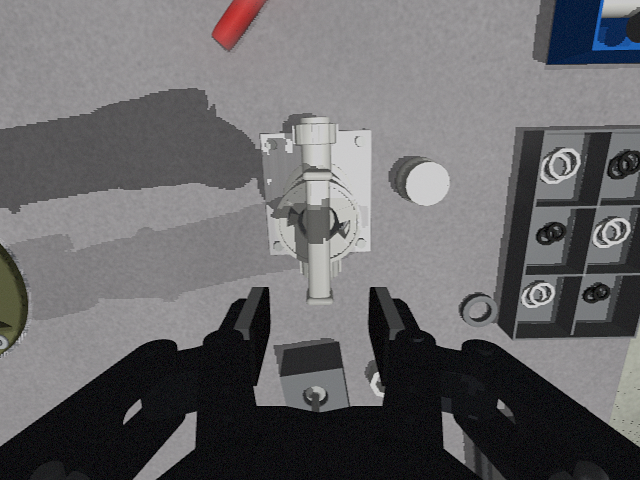

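View pics/s11.png

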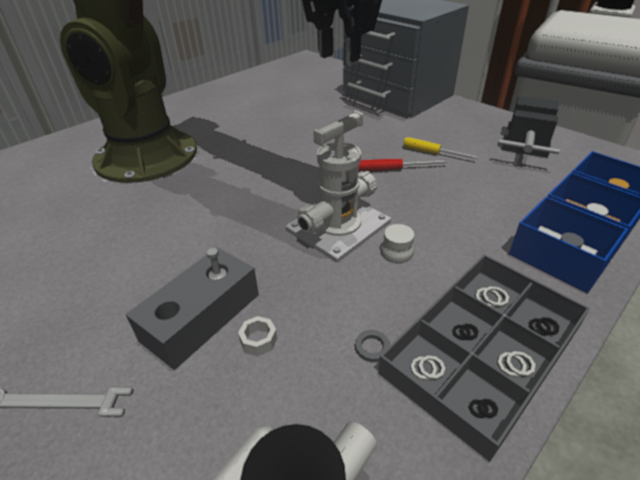

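The bar is at 90.0° with the pipes at about 90.6°. Its top is at 209.7 mm, so the nose is at 47.7 mm, which matches the height where it stopped. The other parts are untouched and the gripper is clear.

```bash
python3 - <<'E'
from h import *
print(ticket.sign_off())
E
```

```text
the job is handed in; nothing more can be done
None
```

The plunger is refitted, pressed home on the seat, turned clockwise to its stop in line with the pipes, and released. I handed the job in at about 18.7 s; no verdict comes back.

- **Pressing home:** The lugs went down through the slots and the stem met a steady 4–6 N of seal drag. It stopped with the nose near 47.5 mm above the bench, inside the seat's range. Another 0.5 mm of command gave no movement at about 9 N in total. The highest reading during the turn was about 11.5 N, which leaves roughly 7 N on the seat against the 20 N limit.
- **Turning:** I turned it about 75° clockwise under light pressure until the moment rose to 0.5 N m at the stop.
- **Checks after release:**
  - The handle lies at 90.0° and the pipes at about 90.6°.
  - The top of the handle is at 209.7 mm, so the nose is at 47.7 mm, matching the height where it stopped.
  - In the last pictures the piston, nut and grease jar are where they were, and the gripper is clear of everything.

At the stop the tool's angle read 88.9° while the handle measured 90.0° after release, so the grip turned about 1° past the handle. No check failed.

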